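# Isolate the clock test stand and wedge up its platform

### The arm

A 6-joint arm with a two-finger parallel gripper is mounted at the origin on the work surface. World frame = base frame: x ahead of the robot, y to its left, z up, the work surface at z = 0. Lengths are in m, angles in rad, forces in N, time in s.
With the tool pointing down it reaches from about 0.425 to 0.95 m from the base axis. Payload 3.5 kg.
Tool frame: the origin (TCP) lies between the finger pads; the fingertips stand 22 mm ahead of it and the grasp point (between the pads) lies 3 mm ahead of it (ctrl.nose_length is the z of the fingertips in the tool frame, in m); z points along the fingers, y is the line along which they close (so a half turn about z gives the same grasp; the last joint's range is limited). The gripper opens to 85 mm and grips with 20 to 120 N. Pads are 22 mm wide; open, the fingers measure 114 mm over their backs; the gripper's body (76 mm by 85 mm) begins 54 mm behind the grasp point. The pads swing forward as they close: fully open they stand 13 mm farther back than shut.
Start: joints at [-1.291, 0.286, 1.577, -0, 1.279, -0.15], TCP at [0.281, -0.614, 0.253] pointing down, gripper open.
Joint ranges: [-2.77, 2.77], [-0.9, 2.22], [0.21, 2.48], [-1.53, 4.67], [0.24, 2.81], [-2.84, 2.84]. Speed limits (rad/s): [2.79, 2.79, 3.14, 3.14, 3.14, 3.14].

### API

Orientations are given as a unit quaternion [x, y, z, w].
In Python, from plant import ctrl gives the robot as it stands. The module is installed in compiled form; this text tells all that it offers.
- The arm moves only by the tool send_rows, never from a script. Its argument "rows" is text: rows parted by semicolons, each of 7 numbers parted by spaces: the turn, a rotation vector about the tool's x, y, z in shares of pi/2 rad (1.0 is pi/2 rad), then the shift along the tool's x, y, z in shares of 1000 mm (1.0 is 1000 mm), then the opening, from -1 (shut) to 1 (fully open). A call has 1 to 8 rows; each row is the pose to reach, as a shift and turn from the pose commanded when the call began, along the tool's axes at that moment; what a row does not reach only later rows make up. A row lasts 1/8 s, in which the tool goes at most 62.5 mm and 10.7 degrees, less where a joint would pass 70% of its speed; a pose out of reach is approached as far as the arm can. A call with a gripper value outside its range is refused whole. The fingers move at their own pace and stop on an object; "grip_force" is the grip in N (left out, the last holds). Time passes only in rows, so rows that repeat a pose let the fingers close. It gives the time, the measured TCP pose, the force, the opening and the grip force at its end, in the units of the state.
- ctrl.get_state(): the state, without advancing time (a new reading comes with each control period).
- ctrl.read_camera(name): name is "side" or "top"; returns a dict with "color" (480x640x3 uint8, red, green, blue), "fx", "fy", "cx", "cy" (pixels), "D" ([k1, k2, p1, p2, k3] as OpenCV has them; the pictures are not rectified), "extrinsics" (4x4, takes a point from world to camera coordinates). Camera axes: x right, y down, z forward; pixel columns grow to the right and rows downward; lengths in m; the calibration is good to about 2 mm. A picture is of the moment at which its call begins. There is no depth.
- ctrl.sign_off(): hands the job in; it is judged then, once.
Trained networks look in a picture, given as the dict that the camera call returned (one of the last four; its "shot" number tells which), for a name from the list of things; names that differ only in an ending like _2 or _b are one class to them, and where a whole thing is asked for, a point or a joint stands for the part that bears it (a point fixed in the world has none). Each returns a list of dicts, best first, with "p" (0 to 1); they miss things now and then, are a little off and sometimes report something else, mostly with a low value. They report only what shows in the picture. A call takes as long as a camera call. They do not tell look-alikes from the thing itself.
- ctrl.look_for(picture, target): "position" ([x, y, z] in m, in the coordinates of the camera as it stood for that picture, good to about 4 mm: the middle of the surface that is visible of it).
The state is a dict: "time": time; "qpos": joint angles; "dq": joint speeds; "joint_efforts": joint torques, N m; "eef_pos": TCP position; "tcp_rot": TCP orientation; "contact_force": force on the tool from outside, world axes, zero at the start; "wrist_torque": the same for the moment, N m; "opening": opening from 0.0 (shut) to 1.0 (fully open); "finger_force": force on a finger pad.
Only numpy, scipy, OpenCV 4.12 (cv2) and the standard library are available. Lean on these libraries where they do the work, as an engineer would, in place of code of your own. Each camera call takes 0.05 s, during which the arm holds its last target. There are 200 camera calls.

### The job

First switch the supply off by turning the rotary handle on the grey isolator box fully to OFF. Then take the wooden wedge, set it flat on the test stand's base plate and push it thin end first under the middle of the platform's free front edge, until the platform has just lifted off the base: about 3 mm at that edge, and gently, never far beyond. Lift with the wedge alone (keep the gripper off the platform), leave the bottle, the loupe and the steel ring where they stand, and finish still gripping the wedge in place under the platform, without letting go.

Things in the scene. Friction and masses are not known exactly. Their poses are not given: they have to be found in the camera images.
- switch_box: Grey isolator box, 90 x 90 mm, 56 mm high, screwed to the bench left or right of the stand, with the black rotary handle on top. Origin under its centre. The handle's bar lies along the box's x at ON, along its y at OFF.
- isolator_grip (a point): Middle of the isolator's black bar handle, on its vertical turning axis, 78 mm above the bench. Bar: 60 mm long, 14 mm thick, 28 mm tall, its top 12 mm above this point; pinch it from above across the 14 mm. The point turns with the handle: the bar runs along the point's x axis, a white line marks its +x end.
- isolator (a joint): Turn of the handle, rad: 0 = ON (start), 1.571 = OFF, a quarter turn counter-clockwise seen from above. A stop and a snap detent at each end: a spring of at most about 0.1 N m pushes it away from half way, so once beyond about 1.0 it snaps on to the OFF stop by itself when let go.
- wedge: Loose hardwood wedge, 60 g, 110 x 30 mm, lying flat, left or right of the stand. Origin: centre of the underside of the heel block (30 x 30 mm, 36 tall) at the thick end; grip that from above across y. +x points to the thin end. The top slopes straight from 19 mm high at x = 15 mm to 3 mm at the thin end, x = 95 mm. Under load it stays put by friction.
- wedge_tip (a point): Middle of the wedge's thin end, at its underside, 95 mm from the wedge's origin along +x.
- base_plate: Fixed aluminium base plate of the clock test stand, 300 x 180 mm, 10 mm thick. Origin on the bench, straight below the middle of the platform's front edge; +x points under the platform to its hinge, y along the edge. The bare apron where the wedge slides is x = -140 to 0 mm, y = -90 to 90 mm, top at z = 10 mm. The wedge goes in along +x at y = 0.
- platform: Dark steel platform, 150 x 156 mm, 8 thick, hinged at its rear, carrying a brass clock movement with a white dial (top 94 mm above the bench); 0.7 kg. Origin on the hinge axis, 140 mm along base plate +x, 22 mm above the bench; -x points to the front edge, a round nose of 4 mm radius. At rest it stands on two rubber feet 8 mm high, 14 mm across, at y = -65 and 65 mm.
- platform_edge (a point): Middle of the platform's front edge, at its underside: at rest 18 mm above the bench, 8 mm above the base plate's top. The wedge first touches when its thin end is about 29 mm past this edge (base plate x = 29 mm); from there each 5 mm of push lifts the edge 1 mm (3 mm at about x = 44 mm), against about 3 to 8 N.
- tilt (a joint): Tilt of the platform in rad about its rear hinge, 0 = standing on its feet on the base, growing as the front edge rises; 140 mm from hinge to front edge, so 3 mm of lift is 0.021.
- bottle: Bystander: amber bottle with a red cap, 48 mm across, 85 mm tall, origin under its centre.
- loupe: Bystander: black eye loupe, 42 mm across, 32 mm tall, origin under its centre.
- holder: Bystander: steel movement-holder ring, 48 mm across, 14 mm tall, origin under its centre.
There are look-alikes about, which are no part of the job. Several things look just like the wedge: the one meant starts farthest to the robot's left.

How it is judged:
On the way, in this order (a step that is already met when the one before it is completed fails the run):
1. the isolator is turned to OFF (value of joint isolator above 1.42 rad), for 0.2 s.
2. the wedge lifts the platform off the base (value of joint tilt above 0.0107 rad and contact force between wedge and platform above 0.5 N), for 0.2 s.
At the end, for the whole second after the job is handed in: Isolator OFF (above 1.42 rad); platform edge lifted 1.5 to 5 mm (tilt 0.0107 to 0.0357 rad), resting on the wedge only; wedge flat on the base plate, still, thin end past the edge and within 35 mm of its middle; fingers still on the wedge (over 1 N), robot clear of the platform (all of step 2 and value of joint isolator above 1.42 rad and value of joint tilt below 0.0357 rad and contact force between wedge and base_plate above 0.5 N and contact force between the fingers and wedge above 1 N and contact force between each of the arm, the fingers and platform below 0.2 N and angle between wedge's own z axis and vertical below 0.1 rad and x of wedge_tip in the frame of base_plate above 0.02 m and y of wedge_tip in the frame of base_plate between -0.035 and 0.035 m and linear speed of wedge below 0.02 m/s); the arm keeps its last pose, push and grip.
It fails at once if the platform is lifted before the isolator is off (value of joint tilt above 0.0075 rad and value of joint isolator below 1.37 rad).
It fails at once if the platform's edge is lifted beyond 8 mm (value of joint tilt above 0.057 rad).
It fails at once if the gripper pushes on the platform (contact force between any of the fingers, the arm and platform above 3 N).
It fails at once if a bystander is moved by over 20 mm (distance of any of bottle, loupe, holder from where it was at the start of the episode above 0.02 m).
It fails at once if the bottle is tipped (angle between bottle's own z axis and vertical above 0.4 rad).
It also fails if it takes over 58 s, if anything falls off the work surface, if the arm or the gripper's body presses on something with over 40 N, if the wrist force passes 120 N, or if a joint passes its speed limit or range.

## Working session

There is one attempt and no reset: what is moved stays moved. The work goes in short steps, Python scripts to look and compute and a tool call to move; the robot and the scene stay as the last step left them, time stands still between calls to the robot, and variables do not carry over. Pictures are saved under pics/ and viewed, at most 10 in all, crops included, and the job is handed in when it is done.

Besides the shell and the picture viewer there is one more tool, called after "Request:" by a JSON object that holds its "name" and its "arguments", one argument or row to a line. send_rows: Moves the arm, as the interface text tells. Its arguments: {"type":"object","properties":{"rows":{"type":"string"},"grip_force":{"type":"number"}},"required":["rows"]}

```bash
mkdir -p pics; cat > h.py <<'E'
import numpy as np, cv2
from plant import ctrl
from scipy.spatial.transform import Rotation as R
def cam2w(c,p):
    E=np.array(c["extrinsics"]); return E[:3,:3].T@(np.array(p)-E[:3,3])
def K(c): return np.array([[c["fx"],0,c["cx"]],[0,c["fy"],c["cy"]],[0,0,1.]])
def proj(c,P):
    E=np.array(c["extrinsics"]); r,_=cv2.Rodrigues(E[:3,:3])
    return cv2.projectPoints(np.array(P,float).reshape(-1,1,3),r,E[:3,3],K(c),np.array(c["D"],float))[0][:,0]
def pix2w(c,uv,z):
    E=np.array(c["extrinsics"]); n=cv2.undistortPoints(np.array(uv,float).reshape(-1,1,2),K(c),np.array(c["D"],float))[:,0]
    d=np.c_[n,np.ones(len(n))]@E[:3,:3]; o=-E[:3,:3].T@E[:3,3]
    return o+d*((z-o[2])/d[:,2])[:,None]
def save(c,n): cv2.imwrite("pics/"+n,cv2.cvtColor(c["color"],cv2.COLOR_RGB2BGR))
E
python3 - <<'E'
from h import *
np.set_printoptions(precision=4,suppress=True)
s=ctrl.get_state(); print(s["time"],s["eef_pos"],s["tcp_rot"],s["opening"],ctrl.nose_length)
for n in ("top","side"):
    c=ctrl.read_camera(n); save(c,n+"1.png"); print(n,c["shot"])
    for t in ["switch_box","isolator_grip","wedge","wedge_tip","base_plate","platform","platform_edge","bottle","loupe","holder"]:
        for d in ctrl.look_for(c,t)[:6]:
            w=cam2w(c,d["position"]); print(t,round(d["p"],2),w,proj(c,w)[0].round())
E
```

```text
0.0 [ 0.2811 -0.613   0.2519] [ 0.977   0.2132 -0.0001 -0.0012] 0.9999136567656718 0.022
top 1
switch_box 0.69 [0.4773 0.2925 0.0531] [151. 289.]
switch_box 0.52 [ 0.6386 -0.0219  0.0229] [313. 218.]
switch_box 0.44 [0.4816 0.2965 0.078 ] [145. 285.]
isolator_grip 0.62 [0.4834 0.2974 0.0812] [144. 284.]
wedge 0.76 [ 0.5291 -0.4408  0.0145] [514. 275.]
wedge 0.59 [ 0.3526 -0.4366  0.0088] [516. 363.]
wedge 0.58 [ 0.5139 -0.2938  0.0148] [443. 281.]
wedge_tip 0.77 [ 0.5366 -0.439   0.0133] [512. 272.]
wedge_tip 0.75 [ 0.3513 -0.4365  0.0142] [517. 363.]
wedge_tip 0.63 [ 0.5064 -0.2901  0.0125] [441. 285.]
base_plate 0.69 [0.5153 0.0126 0.0115] [294. 277.]
platform 0.91 [ 0.6333 -0.0202  0.0259] [312. 220.]
platform_edge 0.65 [ 0.6379 -0.0224  0.0249] [313. 218.]
platform_edge 0.45 [0.5159 0.0124 0.0074] [294. 277.]
bottle 0.92 [0.7005 0.302  0.0557] [156. 182.]
loupe 0.83 [ 0.7208 -0.2766  0.0272] [434. 183.]
holder 0.8 [ 0.6807 -0.3632  0.0119] [473. 205.]
side 2
switch_box 0.71 [0.4756 0.313  0.0483] [287. 407.]
isolator_grip 0.74 [0.4853 0.307  0.0757] [283. 397.]
wedge 0.72 [ 0.4969 -0.2844  0.0131] [379. 208.]
wedge 0.65 [ 0.5229 -0.4095  0.0176] [385. 177.]
wedge_tip 0.89 [ 0.3641 -0.4329  0.0114] [439. 189.]
wedge_tip 0.69 [ 0.4984 -0.284   0.0153] [378. 208.]
wedge_tip 0.54 [ 0.5259 -0.4148  0.012 ] [384. 177.]
base_plate 0.83 [0.5137 0.0294 0.0107] [328. 295.]
platform 0.59 [ 0.6375 -0.0088  0.0242] [288. 261.]
platform 0.45 [0.4865 0.307  0.0765] [283. 396.]
platform 0.39 [0.5169 0.0308 0.0082] [326. 295.]
platform 0.33 [ 0.4997 -0.2852  0.0165] [378. 207.]
platform_edge 0.68 [ 0.6337 -0.0105  0.0207] [289. 262.]
platform_edge 0.21 [ 0.4991 -0.2839  0.0146] [378. 208.]
bottle 0.7 [0.7001 0.3122 0.0557] [187. 358.]
loupe 0.43 [ 0.7279 -0.2715  0.0157] [301. 186.]
```

View pics/top1.png

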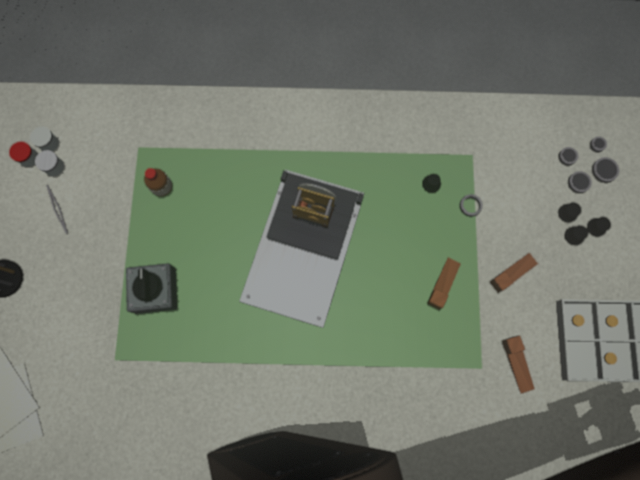

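View pics/side1.png

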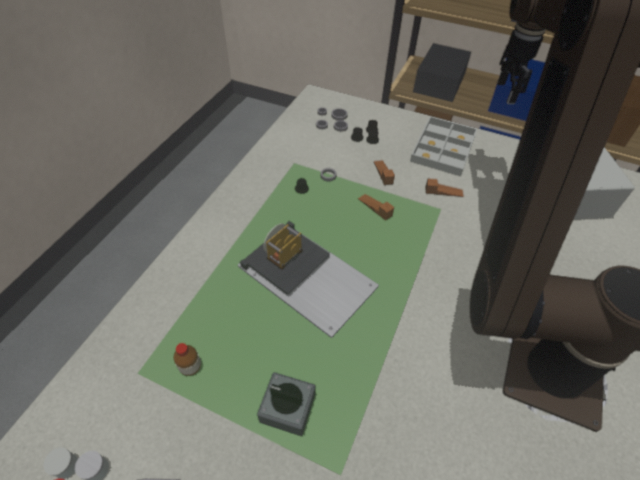

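The top view shows three wedge-like pieces, at (444,283), (514,272) and (518,363). The leftmost, with the largest y, is (444,283) on the green mat. The stand is centred at (300,250), its apron towards the lower left. The isolator is at (150,288), with its bar and white line pointing up in the image. Next I fit poses from silhouettes and check the wedge in a crop.

```bash
cat > fit.py <<'E'
from h import *
from scipy.optimize import minimize
S=8 # subpixel render scale
def box(x0,x1,y0,y1,z0,z1a,z1b): return [[x,y,z] for y in(y0,y1) for x,z in((x0,z0),(x1,z0),(x0,z1a),(x1,z1b))]
WEDGE=[box(-.015,.015,-.015,.015,0,.036,.036),box(.015,.095,-.015,.015,0,.019,.003)]
def xf(P,q): 
    c,s=np.cos(q[2]),np.sin(q[2]); P=np.array(P); return np.c_[q[0]+c*P[:,0]-s*P[:,1],q[1]+s*P[:,0]+c*P[:,1],P[:,2]+(q[3] if len(q)>3 else 0)]
def render(c,parts,q,roi,k=4):
    u0,v0,u1,v1=roi; m=np.zeros(((v1-v0)*k,(u1-u0)*k),np.uint8)
    for P in parts:
        h=cv2.convexHull(((proj(c,xf(P,q))+.5-[u0,v0])*k*16).astype(np.float32)).round().astype(np.int32)
        cv2.fillConvexPoly(m,h,255,shift=4)
    return cv2.resize(m,(u1-u0,v1-v0),interpolation=cv2.INTER_AREA)/255.
def fit(views,parts,q0):  # views: (cam, mask float full, roi)
    f=lambda q:sum(np.abs(render(c,parts,q,r)-m[r[1]:r[3],r[0]:r[2]]).sum()/m[r[1]:r[3],r[0]:r[2]].sum() for c,m,r in views)
    best=None
    for d in (0,.25,-.25):
        q=np.array(q0,float); q[2]+=d
        sim=np.vstack([q]+[q+e for e in np.diag([.012,.012,.15])]) 
        o=minimize(f,q,method="Nelder-Mead",options=dict(initial_simplex=sim,xatol=1e-5,fatol=1e-5,maxiter=300))
        if best is None or o.fun<best.fun: best=o
    return best.x,best.fun
def brown(c):
    h=cv2.cvtColor(c["color"],cv2.COLOR_RGB2HSV); return (((h[...,0]<18)|(h[...,0]>172))&(h[...,1]>90)&(h[...,2]>40)).astype(float)
E
python3 - <<'E'
from fit import *
np.set_printoptions(precision=4,suppress=True)
t=ctrl.read_camera("top"); s=ctrl.read_camera("side")
vt=(t,brown(t),(420,245,472,320)); vs=(s,brown(s),(350,185,402,225))
q0=[.47,-.282,-.35]
for v in ([vt],[vs],[vt,vs]): print("wedge",*fit(v,WEDGE,q0))
# apron + box corners: non-green masks
def nongreen(c):
    h=cv2.cvtColor(c["color"],cv2.COLOR_RGB2HSV); return (~((h[...,0]>45)&(h[...,0]<80)&(h[...,1]>50))).astype(np.uint8)
def blob(c,uv):
    n,l=cv2.connectedComponents(nongreen(c),connectivity=4); return (l==l[uv[1],uv[0]]).astype(float)
PL=[box(-.14,.16,-.09,.09,0,.01,.01)]
mt,ms=blob(t,(290,290)),blob(s,(325,295))
from math import pi
# light apron corners by threshold: report mask hull
for nm,c,m in(("t",t,mt),("s",s,ms)):
    h=cv2.findContours(m.astype(np.uint8),0,1)[0]; h=max(h,key=cv2.contourArea); a=cv2.approxPolyDP(h,3,True)[:,0]; print(nm,a.tolist(), pix2w(c,a,.01)[:,:2].round(3).tolist())
b=blob(t,(150,300)); h=cv2.findContours(b.astype(np.uint8),0,1)[0]; h=max(h,key=cv2.contourArea); print("box",h[:,0].min(0),h[:,0].max(0))
BX=[box(-.045,.045,-.045,.045,0,.056,.056)]
print("box fit",*fit([(t,b,(115,250,190,325))],BX,[.475,.3,0.]))
crop=lambda c,r,k: cv2.resize(c["color"][r[1]:r[3],r[0]:r[2]],None,fx=k,fy=k,interpolation=cv2.INTER_CUBIC)
A=crop(t,(110,245,190,325),4);B=crop(t,(410,245,490,325),4);C=crop(t,(230,160,380,340),2)
D=crop(s,(245,360,325,440),4)
im=np.zeros((600,800,3),np.uint8); im[:320,:320]=A; im[:320,325:645]=B[:, :320]; 
im[325:600,:320]=D[:275]; C=cv2.resize(C,(229,275)); im[325:600,325:554]=C
cv2.imwrite("pics/crop1.png",im[...,::-1])
E
```

```text
wedge [ 0.4796 -0.2804 -0.4695] 0.24902254754975453
wedge [ 0.4812 -0.2783 -0.5424] 0.40563799988080335
wedge [ 0.4791 -0.2804 -0.4695] 0.6740983343479342
t [[285, 169], [239, 301], [323, 327], [363, 192]] [[0.752, 0.041], [0.464, 0.124], [0.415, -0.049], [0.704, -0.128]]
s [[275, 225], [264, 242], [237, 265], [332, 337], [378, 284], [295, 230], [291, 222]] [[0.728, -0.112], [0.726, -0.048], [0.751, 0.045], [0.462, 0.126], [0.417, -0.049], [0.672, -0.118], [0.694, -0.139]]
box [0 0] [639 479]
box fit [0.4833 0.3162 0.0251] 0.3109385602260883
```

View pics/crop1.png

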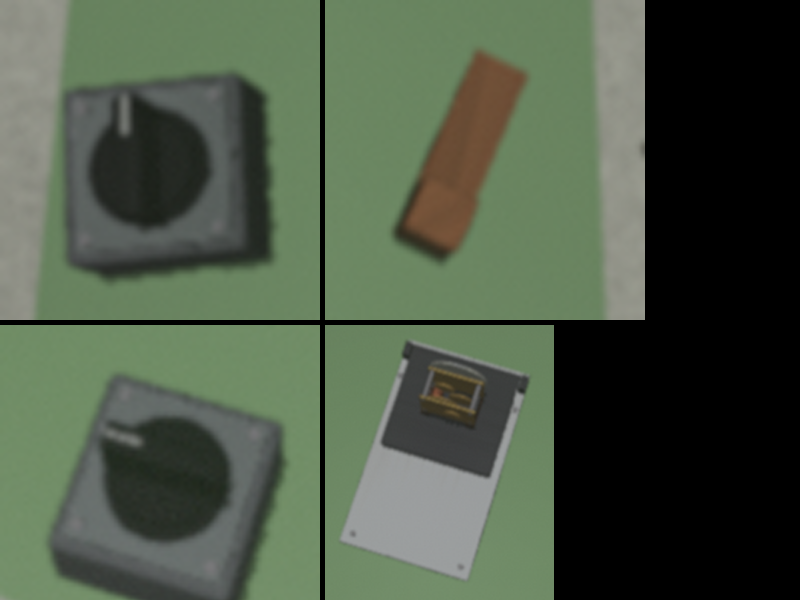

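The crop confirms the wedge: heel at crop (435,215), thin end up at (500,65), on the mat. The box's white line is at its +x end, facing away from the robot. I'll refine the poses and work out the first move.

```bash
cat >> h.py <<'E'
def move(xyz,a):
    "tool-frame (turn deg about z, shift mm) to reach world xyz with tool pointing down and tool x at world angle a deg"
    s=ctrl.get_state(); T=R.from_quat(s["tcp_rot"]); x=np.array([np.cos(np.radians(a)),np.sin(np.radians(a)),0]); z=np.array([0,0,-1.])
    G=R.from_matrix(np.c_[x,np.cross(z,x),z])
    print("t",round(s["time"],2),"pos",np.round(s["eef_pos"],4),"open",round(s["opening"],3),"F",np.round(s["contact_force"],1))
    print("turn",(T.inv()*G).as_rotvec(degrees=True).round(1),"shift",(T.inv().apply(np.array(xyz)-s["eef_pos"])*1e3).round(1))
E
python3 - <<'E'
from fit import *
np.set_printoptions(precision=4,suppress=True)
t=ctrl.read_camera("top"); s=ctrl.read_camera("side")
def ng(c,roi):
    h=cv2.cvtColor(c["color"],cv2.COLOR_RGB2HSV).astype(int); m=(~((h[...,0]>40)&(h[...,0]<85)&(h[...,1]>40))); o=np.zeros(m.shape); r=roi; o[r[1]:r[3],r[0]:r[2]]=m[r[1]:r[3],r[0]:r[2]]; return o
rt=(425,250,468,318); rs=(354,188,402,225)
vt=(t,ng(t,rt),rt); vs=(s,ng(s,rs),rs)
for v in ([vt],[vs],[vt,vs]): print("wedge",*fit(v,WEDGE,[.48,-.28,-.5]))
cb=np.array([[68,92],[240,75],[246,262],[70,262]])/4+[110,245]
W=pix2w(t,cb-.4,.056); print("box top corners",W[:,:2],W.mean(0))
d=[W[0]-W[3],W[1]-W[2]]; print([np.degrees(np.arctan2(x[1],x[0])) for x in d],[np.degrees(np.arctan2(x[0],-x[1])) for x in (W[1]-W[0],W[2]-W[3])])
l=pix2w(t,np.array([[124,96],[125,135]])/4+[110,245],.09); print("white line",l)
ls=pix2w(s,np.array([[105,432],[142,441]])/4+[245,360-325/4],.09); print("side line",ls)
g=np.array([[-.14,.09,0],[-.14,-.09,0],[.16,-.09,0],[.16,.09,0]])
from scipy.optimize import least_squares
P=np.array([[.463,.125],[.416,-.049],[.704,-.128],[.752,.042]])
o=least_squares(lambda q:(xf(g,q)[:,:2]-P).ravel(),[.57,0,-.27]); print("base",o.x,o.fun*1e3)
move([.60,-.25,.25],0)
E
```

```text
wedge [ 0.4771 -0.2802 -0.4478] 0.0542643463253272
wedge [ 0.4782 -0.2816 -0.4545] 0.2708950246765372
wedge [ 0.4776 -0.281  -0.4402] 0.3396034045239938
box top corners [[0.5191 0.344 ]
 [0.5298 0.2591]
 [0.4373 0.2478]
 [0.4351 0.3339]] [0.4803 0.2962 0.056 ]
[np.float64(6.810231009395138), np.float64(6.90616165377106)] [np.float64(7.160644892835435), np.float64(1.4369905431693673)]
white line [[0.5111 0.3032 0.09  ]
 [0.4923 0.3008 0.09  ]]
side line [[0.5108 0.3042 0.09  ]
 [0.4935 0.3008 0.09  ]]
base [ 0.5741  0.0002 -0.2726] [ 0.5191 -0.4388 -0.942   0.2074 -0.0191 -1.5612  0.442   1.7926]
t 1.3 pos [ 0.2813 -0.6136  0.2533] open 1.004 F [-0.6  0.9  0.7]
turn [-0.   0.  24.6] shift [ 441.2 -197.7    3.3]
```

Units first: shifts go in shares of 1000 mm and turns go in shares of pi/2 rad. So 441 mm is 0.441, -198 mm is -0.198, 17.6 degrees is 0.1956.

Request:
{"name": "send_rows", "arguments": {
  "rows": "0 0 0.1 0.19 -0.08 0 1; 0 0 0.1956 0.441 -0.198 0 1; 0 0 0.1956 0.441 -0.198 0 1; 0 0 0.1956 0.441 -0.198 0 1; 0 0 0.1956 0.441 -0.198 0 1; 0 0 0.1956 0.441 -0.198 0 1; 0 0 0.1956 0.441 -0.198 0 1; 0 0 0.1956 0.441 -0.198 0 1"
}}

```text
time: 2.3
eef_pos: [0.6011, -0.2475, 0.2536]
tcp_rot: [0.998, 0.062, 0.0, 0.0]
contact_force: [-0.4, 0.3, -0.1]
opening: 1.003
finger_force: 0.0
```

```bash
python3 -c "
from h import *
move([.481,.299,.16],7)"
```

```text
t 2.3 pos [ 0.6011 -0.2475  0.2536] open 1.003 F [-0.4  0.3 -0.1]
turn [ 0.  -0.   0.1] shift [ -51.6 -557.2   93.5]
```

Scaled: -557 mm is -0.557, 94 mm is 0.094.

Request:
{"name": "send_rows", "arguments": {
  "rows": "0 0 0 -0.052 -0.557 0 1; 0 0 0 -0.052 -0.557 0 0; 0 0 0 -0.052 -0.557 0 0; 0 0 0 -0.052 -0.557 0 0; 0 0 0 -0.052 -0.557 0 0; 0 0 0 -0.052 -0.557 0.02 0; 0 0 0 -0.052 -0.557 0.06 0; 0 0 0 -0.052 -0.557 0.094 0"
}}

```text
time: 3.3
eef_pos: [0.4954, 0.2301, 0.2009]
tcp_rot: [0.998, 0.062, 0.002, -0.0]
contact_force: [0.9, -0.0, -1.1]
opening: 0.497
finger_force: 0.0
```

```bash
python3 - <<'E'
from h import *
move([.481,.299,.087],7)
for n in ("side",):
    c=ctrl.read_camera(n)
    for d in ctrl.look_for(c,"isolator_grip")[:2]: print(n,d["p"],cam2w(c,d["position"]))
E
```

```text
t 3.3 pos [0.4954 0.2301 0.2009] open 0.497 F [ 0.9 -0.  -1.1]
turn [-0.  -0.3  0.1] shift [ -6.4 -70.  113.9]
side 0.55 [0.48394253 0.30488836 0.07473468]
```

Scaled: -70 mm is -0.07, 60 mm is 0.06.

Request:
{"name": "send_rows", "arguments": {
  "rows": "0 0 0 -0.006 -0.07 0 0; 0 0 0 -0.006 -0.07 0 0; 0 0 0 -0.006 -0.07 0.03 0; 0 0 0 -0.006 -0.07 0.06 0; 0 0 0 -0.006 -0.07 0.06 0; 0 0 0 -0.006 -0.07 0.06 0; 0 0 0 -0.006 -0.07 0.06 0"
}}

```text
time: 4.28
eef_pos: [0.4818, 0.2966, 0.1415]
tcp_rot: [0.998, 0.061, 0.002, -0.0]
contact_force: [-0.4, -1.0, 1.0]
opening: 0.5
finger_force: 0.0
```

```bash
python3 - <<'E'
from h import *
move([.481,.300,.087],7)
c=ctrl.read_camera("side"); im=cv2.resize(c["color"][330:460,220:350],None,fx=4,fy=4,interpolation=cv2.INTER_CUBIC)
cv2.imwrite("pics/h2.png",im[...,::-1])
E
```

```text
t 4.28 pos [0.4818 0.2966 0.1415] open 0.5 F [-0.4 -1.   1. ]
turn [-0.  -0.2 -0. ] shift [-0.6 -3.4 54.5]
```

View pics/h2.png

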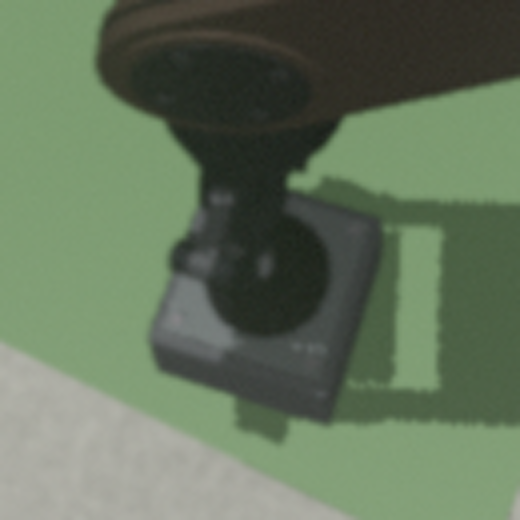

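The gripper hovers over the handle. The white line at crop (195,262) lies between the fingers, so I descend and close.

Scaled: 54 mm is 0.054, 45 mm is 0.045.

Request:
{"name": "send_rows", "arguments": {
  "rows": "0 0 0 -0.001 -0.003 0.025 0; 0 0 0 -0.001 -0.003 0.045 0; 0 0 0 -0.001 -0.003 0.054 0; 0 0 0 -0.001 -0.003 0.054 0; 0 0 0 -0.001 -0.003 0.054 -1; 0 0 0 -0.001 -0.003 0.054 -1; 0 0 0 -0.001 -0.003 0.054 -1; 0 0 0 -0.001 -0.003 0.054 -1",
  "grip_force": 30
}}

```text
time: 5.32
eef_pos: [0.4797, 0.3, 0.0865]
tcp_rot: [0.998, 0.062, 0.001, -0.001]
contact_force: [-0.4, 2.8, 3.7]
opening: 0.158
finger_force: 32.4
```

Scaled: -80 degrees is -0.8889.

Request:
{"name": "send_rows", "arguments": {
  "rows": "0 0 -0.1111 0 0 0 -1; 0 0 -0.2222 0 0 0 -1; 0 0 -0.3333 0 0 0 -1; 0 0 -0.4444 0 0 0 -1; 0 0 -0.5556 0 0 0 -1; 0 0 -0.6667 0 0 0 -1; 0 0 -0.7778 0 0 0 -1; 0 0 -0.8889 0 0 0 -1"
}}

```text
time: 6.32
eef_pos: [0.4826, 0.2975, 0.0866]
tcp_rot: [0.723, 0.691, 0.002, 0.004]
contact_force: [8.6, -5.9, -0.6]
opening: 0.154
finger_force: 31.8
```

Scaled: -9 degrees is -0.1.

Request:
{"name": "send_rows", "arguments": {
  "rows": "0 0 -0.0667 0 0 0 -1; 0 0 -0.1 0 0 0 -1; 0 0 -0.1 0 0 0 -1"
}}

```text
time: 6.7
eef_pos: [0.483, 0.2975, 0.0866]
tcp_rot: [0.668, 0.744, 0.002, 0.004]
contact_force: [8.5, -7.1, -0.8]
opening: 0.156
finger_force: 31.7
```

```bash
python3 - <<'E'
from h import *
move([.481,.300,.087],97); print(ctrl.get_state()["wrist_torque"])
E
```

```text
t 6.7 pos [0.483  0.2975 0.0866] open 0.156 F [ 8.5 -7.1 -0.8]
turn [ 0.5  0.2 -0.9] shift [ 2.7 -1.7 -0.5]
[-0.90167987 -1.32164433  0.05436794]
```

Turned about 89°. Now I release and lift.

Scaled: -160 mm is -0.16, -140 mm is -0.14.

Request:
{"name": "send_rows", "arguments": {
  "rows": "0 0 0 0 0 0 0; 0 0 0 0 0 0 0; 0 0 0 0 0 0 0; 0 0 0 0 0 -0.04 0; 0 0 0 0 0 -0.09 0; 0 0 0 0 0 -0.14 0; 0 0 0 0 0 -0.16 0; 0 0 0 0 0 -0.16 0"
}}

```text
time: 7.7
eef_pos: [0.4795, 0.2998, 0.2466]
tcp_rot: [0.669, 0.743, 0.001, 0.001]
contact_force: [0.2, 0.2, -0.8]
opening: 0.502
finger_force: 0.0
```

```bash
python3 - <<'E'
from h import *
a=np.degrees(-.448)
move([.60,-.22,.25],a)
move([.4773,-.2805,.12],a)
c=ctrl.read_camera("side"); im=cv2.resize(c["color"][330:460,220:350],None,fx=4,fy=4,interpolation=cv2.INTER_CUBIC)
cv2.imwrite("pics/h3.png",im[...,::-1])
E
```

```text
t 7.7 pos [0.4795 0.2998 0.2466] open 0.502 F [ 0.2  0.2 -0.8]
turn [  0.   -0.2 121.7] shift [-529.6   65.1   -3.7]
t 7.7 pos [0.4795 0.2998 0.2466] open 0.502 F [ 0.2  0.2 -0.8]
turn [  0.   -0.2 121.7] shift [-576.9  -63.6  126. ]
```

View pics/h3.png

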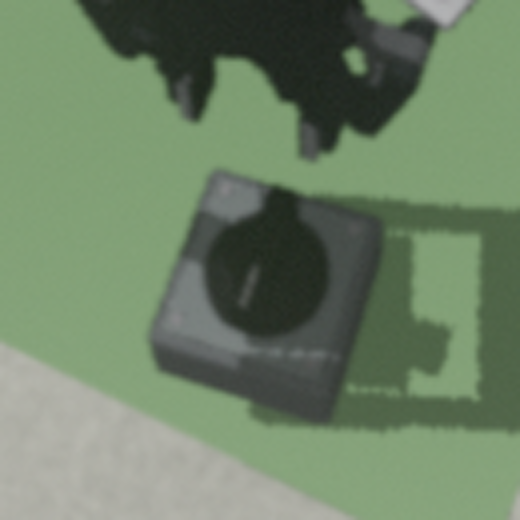

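The white line now points to the box's +y, at crop (247,285), so the isolator is OFF. Next I go to the wedge.

Scaled: -480 mm is -0.48, -420 mm is -0.42, 80 degrees is 0.8889.

Request:
{"name": "send_rows", "arguments": {
  "rows": "0 0 0.1111 -0.06 0.01 0 0; 0 0 0.2222 -0.12 0.06 0 0; 0 0 0.3333 -0.18 0.065 0 0; 0 0 0.4444 -0.24 0.065 0 0; 0 0 0.5556 -0.3 0.065 0 0; 0 0 0.6667 -0.36 0.065 0 0; 0 0 0.7778 -0.42 0.065 0 0.3; 0 0 0.8889 -0.48 0.065 0 0.3"
}}

```text
time: 8.75
eef_pos: [0.5928, -0.1726, 0.2415]
tcp_rot: [0.991, 0.136, -0.002, -0.002]
contact_force: [0.4, 1.3, 0.3]
opening: 0.652
finger_force: 0.0
```

```bash
python3 - <<'E'
from h import *
move([.4773,-.2805,.12],np.degrees(-.448))
E
```

```text
t 8.75 pos [ 0.5928 -0.1726  0.2415] open 0.652 F [0.4 1.3 0.3]
turn [-0.1  0.3 41.3] shift [-139.8   73.2  121.9]
```

Scaled: -140 mm is -0.14, 122 mm is 0.122, 41.3 degrees is 0.4589.

Request:
{"name": "send_rows", "arguments": {
  "rows": "0 0 0.1111 -0.035 0.018 0 0.3; 0 0 0.2222 -0.07 0.037 0 0.3; 0 0 0.3333 -0.105 0.055 0.02 0.3; 0 0 0.4444 -0.14 0.073 0.04 0.3; 0 0 0.4589 -0.14 0.073 0.08 0.3; 0 0 0.4589 -0.14 0.073 0.11 0.3; 0 0 0.4589 -0.14 0.073 0.122 0.3; 0 0 0.4589 -0.14 0.073 0.122 0.3"
}}

```text
time: 9.75
eef_pos: [0.4788, -0.279, 0.1213]
tcp_rot: [0.976, -0.219, -0.002, -0.001]
contact_force: [0.5, -0.3, 0.2]
opening: 0.655
finger_force: 0.0
```

```bash
python3 - <<'E'
from h import *
move([.4773,-.2805,.028],np.degrees(-.448))
E
```

```text
t 9.75 pos [ 0.4788 -0.279   0.1213] open 0.655 F [ 0.5 -0.3  0.2]
turn [-0.1  0.2  0.4] shift [-0.3  2.1 93.3]
```

Scaled: 93 mm is 0.093, 80 mm is 0.08.

Request:
{"name": "send_rows", "arguments": {
  "rows": "0 0 0 0 0.002 0.045 0.3; 0 0 0 0 0.002 0.08 0.3; 0 0 0 0 0.002 0.093 0.3; 0 0 0 0 0.002 0.093 0.3; 0 0 0 0 0.002 0.093 -1; 0 0 0 0 0.002 0.093 -1; 0 0 0 0 0.002 0.093 -1; 0 0 0 0 0.002 0.093 -1",
  "grip_force": 60
}}

```text
time: 10.75
eef_pos: [0.4803, -0.2829, 0.0327]
tcp_rot: [0.976, -0.219, 0.002, 0.001]
contact_force: [0.3, 0.6, 5.6]
opening: 0.342
finger_force: 60.9
```

```bash
python3 - <<'E'
from h import *
move([.4773,-.2805,.028],np.degrees(-.448))
E
```

```text
t 10.75 pos [ 0.4803 -0.2829  0.0327] open 0.342 F [0.3 0.6 5.6]
turn [ 0.1 -0.2  0.4] shift [-3.8 -0.8  4.7]
```

Scaled: -60 mm is -0.06, -30 mm is -0.03.

Request:
{"name": "send_rows", "arguments": {
  "rows": "0 0 0 0 0 -0.03 -1; 0 0 0 0 0 -0.06 -1; 0 0 0 0 0 -0.06 -1; 0 0 0 0 0 -0.06 -1"
}}

```text
time: 11.25
eef_pos: [0.4782, -0.2812, 0.0894]
tcp_rot: [0.976, -0.219, -0.001, -0.0]
contact_force: [-0.1, 0.3, -1.6]
opening: 0.336
finger_force: 60.1
```

```bash
python3 - <<'E'
from h import *
move([.4682,.0298,.10],np.degrees(-.2726))
E
```

```text
t 11.25 pos [ 0.4782 -0.2812  0.0894] open 0.336 F [-0.1  0.3 -1.6]
turn [-0.   0.1 -9.7] shift [-141.9 -276.9  -10.2]
```

Scaled: -277 mm is -0.277, -240 mm is -0.24, -9.7 degrees is -0.1078.

Request:
{"name": "send_rows", "arguments": {
  "rows": "0 0 -0.0111 -0.025 -0.045 -0.01 -1; 0 0 -0.0333 -0.05 -0.09 -0.01 -1; 0 0 -0.0556 -0.075 -0.14 -0.01 -1; 0 0 -0.0889 -0.1 -0.19 -0.01 -1; 0 0 -0.1078 -0.125 -0.24 -0.01 -1; 0 0 -0.1078 -0.142 -0.277 -0.01 -1; 0 0 -0.1078 -0.142 -0.277 -0.01 -1; 0 0 -0.1078 -0.142 -0.277 -0.01 -1"
}}

```text
time: 12.25
eef_pos: [0.468, 0.0293, 0.0993]
tcp_rot: [0.991, -0.135, -0.001, 0.0]
contact_force: [-0.6, -0.0, -1.4]
opening: 0.341
finger_force: 60.1
```

```bash
python3 - <<'E'
from h import *
move([.4682,.0298,.10],np.degrees(-.2726))
c=ctrl.read_camera("side"); save(c,"s4.png"); t=ctrl.read_camera("top")
for cc in(c,t):
  for n in("wedge","wedge_tip"):
    for d in ctrl.look_for(cc,n)[:4]: 
        w=cam2w(cc,d["position"]); print(n,round(d["p"],2),w.round(4),proj(cc,w)[0].round())
im=np.hstack([cv2.resize(x,(400,400),interpolation=cv2.INTER_CUBIC) for x in (c["color"][220:360,250:390],t["color"][190:340,220:370])])
cv2.imwrite("pics/p4.png",im[...,::-1])
E
```

```text
t 12.25 pos [0.468  0.0293 0.0993] open 0.341 F [-0.6 -0.  -1.4]
turn [0.  0.1 0.1] shift [ 0.1 -0.5 -0.7]
wedge 0.78 [0.5122 0.0224 0.0764] [331. 276.]
wedge 0.3 [ 0.6371 -0.0013  0.0282] [286. 263.]
wedge 0.16 [0.6984 0.3122 0.0585] [187. 357.]
wedge_tip 0.88 [0.5148 0.026  0.0763] [329. 277.]
wedge_tip 0.59 [ 0.56   -0.4716  0.0043] [379. 164.]
wedge 0.66 [ 0.351  -0.4376  0.0154] [517. 364.]
wedge 0.61 [ 0.5338 -0.4361  0.0178] [512. 273.]
wedge 0.28 [0.7002 0.3016 0.0561] [157. 182.]
wedge_tip 0.68 [ 0.353  -0.4382  0.0136] [517. 363.]
wedge_tip 0.61 [ 0.5351 -0.4373  0.013 ] [512. 273.]
```

View pics/p4.png

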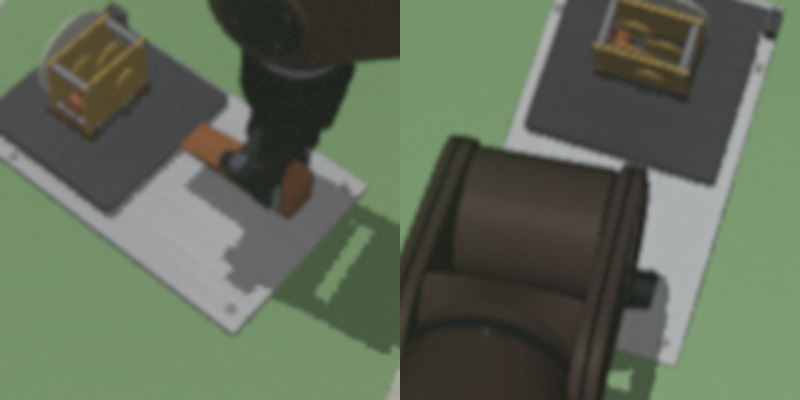

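The wedge is held. The side view shows its thin end at crop (181,147)–(205,122), pointing at the platform. I'll verify the tip position from those pixels.

```bash
python3 - <<'E'
from fit import *
np.set_printoptions(precision=4,suppress=True)
c=ctrl.read_camera("side")
q=np.array([.5741,.0002,-.2726])
def tob(P): 
    d=np.array(P)[:,:2]-q[:2]; C,S=np.cos(q[2]),np.sin(q[2]); return np.c_[C*d[:,0]+S*d[:,1],-S*d[:,0]+C*d[:,1]]
uv=np.array([[181,147],[204,122]])*.35+[250,220]-.5
for z in(.062,.067,.072): print(z,tob(pix2w(c,uv,z)))
e=np.array([[112,213],[226,103]])*.35+[250,220]-.5
print("edge top corners",tob(pix2w(c,e,.026)))
s=ctrl.get_state(); print("tcp",tob([s["eef_pos"]]))
# brown mask fit, heel partly occluded: fit ramp front portion by mask only where x in wedge
r=(308,255,345,280); m=brown(c)
print("brown extent",np.argwhere(m[r[1]:r[3],r[0]:r[2]]>0).min(0)+[r[1],r[0]])
for x in (-.02,-.015,-.01): print(x,proj(c,xf([[x,.015,.003],[x,-.015,.003]],[*q,.0665])))
E
```

```text
0.062 [[-0.0189  0.0112]
 [-0.0169 -0.0201]]
0.067 [[-0.0212  0.014 ]
 [-0.0192 -0.0171]]
0.072 [[-0.0235  0.0168]
 [-0.0215 -0.0142]]
edge top corners [[-0.0024  0.0772]
 [-0.0017 -0.0694]]
tcp [[-0.109  -0.0009]]
brown extent [263 313]
-0.02 [[312.1787 270.31  ]
 [320.5953 262.284 ]]
-0.015 [[310.507  269.1494]
 [318.9315 261.1563]]
-0.01 [[308.842  267.9933]
 [317.2742 260.0331]]
```

Scaled: 52 mm is 0.052, 45 mm is 0.045.

Request:
{"name": "send_rows", "arguments": {
  "rows": "0 0 0 0 0 0.025 -1; 0 0 0 0 0 0.045 -1; 0 0 0 0 0 0.052 -1; 0 0 0 0 0 0.052 -1; 0 0 0 0 0 0.052 -1"
}}

```text
time: 13.22
eef_pos: [0.4695, 0.0292, 0.0494]
tcp_rot: [0.991, -0.136, 0.001, 0.0]
contact_force: [0.2, -0.5, -0.4]
opening: 0.341
finger_force: 60.1
```

Scaled: 3 mm is 0.003, 2 mm is 0.002.

Request:
{"name": "send_rows", "arguments": {
  "rows": "0 0 0 0 0 0.002 -1; 0 0 0 0 0 0.003 -1; 0 0 0 0 0 0.003 -1"
}}

```text
time: 13.6
eef_pos: [0.4687, 0.0294, 0.0455]
tcp_rot: [0.991, -0.135, 0.0, -0.0]
contact_force: [-0.2, 0.5, 0.2]
opening: 0.338
finger_force: 60.1
```

Scaled: 3 mm is 0.003, 2 mm is 0.002.

Request:
{"name": "send_rows", "arguments": {
  "rows": "0 0 0 0 0 0.001 -1; 0 0 0 0 0 0.002 -1; 0 0 0 0 0 0.003 -1; 0 0 0 0 0 0.003 -1"
}}

```text
time: 14.1
eef_pos: [0.4687, 0.0294, 0.0427]
tcp_rot: [0.991, -0.135, -0.0, 0.0]
contact_force: [-2.2, 0.7, 3.2]
opening: 0.337
finger_force: 60.7
```

Scaled: 42 mm is 0.042, 36 mm is 0.036.

Request:
{"name": "send_rows", "arguments": {
  "rows": "0 0 0 0.006 0 0 -1; 0 0 0 0.012 0 0 -1; 0 0 0 0.018 0 0 -1; 0 0 0 0.024 0 0 -1; 0 0 0 0.03 0 0 -1; 0 0 0 0.036 0 0 -1; 0 0 0 0.042 0 0 -1; 0 0 0 0.042 0 0 -1"
}}

```text
time: 15.1
eef_pos: [0.5103, 0.0178, 0.0427]
tcp_rot: [0.991, -0.136, 0.001, 0.0]
contact_force: [1.0, 0.6, 1.4]
opening: 0.336
finger_force: 60.6
```

```bash
cat >> fit.py <<'E'
q=np.array([.5741,.0002,-.2726])
def tob(P): 
    d=np.array(P)[:,:2]-q[:2]; C,S=np.cos(q[2]),np.sin(q[2]); return np.c_[C*d[:,0]+S*d[:,1],-S*d[:,0]+C*d[:,1]]
E
python3 - <<'E'
from fit import *
c=ctrl.read_camera("side"); move([.53,.0125,.0427],np.degrees(-.2726)); print("tcp",tob([ctrl.get_state()["eef_pos"]]))
im=cv2.resize(c["color"][200:330,240:380],None,fx=5,fy=4.6,interpolation=cv2.INTER_CUBIC); cv2.imwrite("pics/p5.png",im[...,::-1]); np.save("ref.npy",c["color"])
E
```

```text
t 15.15 pos [0.5103 0.0178 0.0427] open 0.338 F [-0.3 -0.8  1. ]
turn [-0.  -0.2  0. ] shift [20.4 -0.2  0.1]
tcp [[-0.06615855 -0.00021095]]
```

View pics/p5.png

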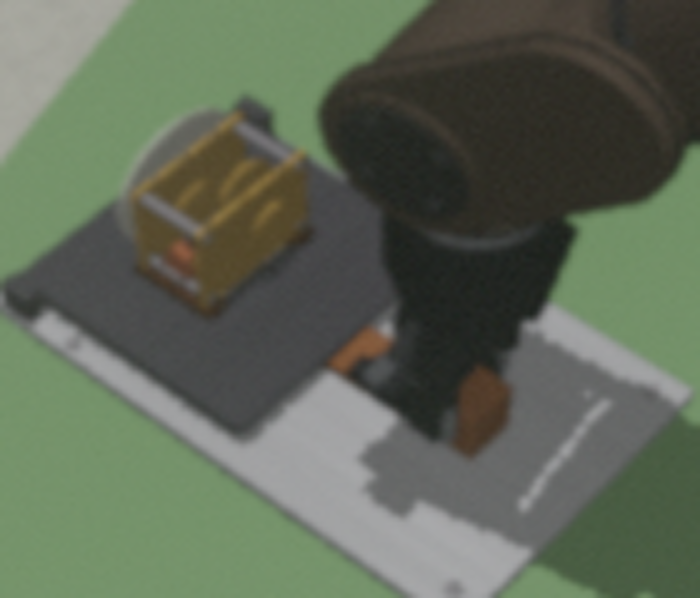

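The tip is now under the platform edge near crop (335,370), and the platform is still down. Now the slow push, watching the force.

Request:
{"name": "send_rows", "arguments": {
  "rows": "0 0 0 0.002 0 0 -1; 0 0 0 0.004 0 0 -1; 0 0 0 0.006 0 0 -1; 0 0 0 0.006 0 0 -1"
}}

```text
time: 15.65
eef_pos: [0.5144, 0.0167, 0.0427]
tcp_rot: [0.991, -0.135, -0.001, -0.0]
contact_force: [-3.2, 1.7, 5.9]
opening: 0.333
finger_force: 61.1
```

Request:
{"name": "send_rows", "arguments": {
  "rows": "0 0 0 0.002 0 0 -1; 0 0 0 0.004 0 0 -1; 0 0 0 0.005 0 0 -1; 0 0 0 0.005 0 0 -1"
}}

```text
time: 16.15
eef_pos: [0.5156, 0.0165, 0.0426]
tcp_rot: [0.991, -0.135, -0.007, -0.0]
contact_force: [-15.5, 2.7, 17.4]
opening: 0.335
finger_force: 62.5
```

Scaled: 4 mm is 0.004, 3 mm is 0.003.

Request:
{"name": "send_rows", "arguments": {
  "rows": "0 0 0 0.001 0 0 -1; 0 0 0 0.003 0 0 -1; 0 0 0 0.004 0 0 -1; 0 0 0 0.004 0 0 -1"
}}

```text
time: 16.65
eef_pos: [0.5162, 0.0164, 0.0426]
tcp_rot: [0.991, -0.135, -0.012, -0.001]
contact_force: [-25.9, 5.1, 29.3]
opening: 0.336
finger_force: 63.7
```

```bash
cat > lift.py <<'E'
from fit import *
# lift of platform from image motion (side view) of the clock/platform region vs reference, compared with predicted hinge rotation
c=ctrl.read_camera("side"); ref=np.load("ref.npy")
g=lambda im:cv2.cvtColor(im,cv2.COLOR_RGB2GRAY)
def pred(th):
    P=np.array([[x,y,z] for x in(-.075,-.045) for y in(-.03,.03) for z in(.0,.065)])  # platform frame, around clock
    H=np.array([.14,0,.022]); C,S=np.cos(th),np.sin(th)
    Q=np.c_[P[:,0]*C+P[:,2]*S, P[:,1], -P[:,0]*S+P[:,2]*C]+H
    return proj(c,xf(Q,q)).mean(0)
r=(262,222,304,272)
a,b=[g(i)[r[1]:r[3],r[0]:r[2]].astype(np.float32) for i in(ref,c["color"])]
W=np.eye(2,3,dtype=np.float32)
cc,W=cv2.findTransformECC(a,b,W,cv2.MOTION_TRANSLATION,(3,200,1e-6)); print("shift px",W[:,2],"cc",cc)
a0,b0=[g(i)[300:345,290:340].astype(np.float32) for i in(ref,c["color"])]
for l in(1.5,3,5): print(l,pred(l/140)-pred(0))
s=ctrl.get_state(); print("tcp",tob([s["eef_pos"]])*1e3,s["eef_pos"][2],s["contact_force"],s["finger_force"])
E
python3 lift.py
```

```text
shift px [-1.5743655  0.7154124] cc 0.8975741477702507
1.5 [-0.12080552 -0.24115595]
3 [-0.24369025 -0.48287579]
5 [-0.41074514 -0.8059917 ]
tcp [[-6.01410895e+01 -2.29317153e-03]] 0.04251435222254235 [-26.5228454    5.59430419  27.93183208] 63.71455738786608
```

The push was stopped by the arm pressing down, with 29 N upward reaction. I'll unload the vertical force before pushing on.

Scaled: -3 mm is -0.003, -2 mm is -0.002.

Request:
{"name": "send_rows", "arguments": {
  "rows": "0 0 0 -0.003 0 0 -1; 0 0 0 -0.003 0 -0.001 -1; 0 0 0 -0.003 0 -0.002 -1; 0 0 0 -0.003 0 -0.002 -1"
}}

```text
time: 17.2
eef_pos: [0.5162, 0.0164, 0.0426]
tcp_rot: [0.991, -0.135, -0.006, -0.001]
contact_force: [-9.1, 3.2, 5.3]
opening: 0.341
finger_force: 61.0
```

```bash
python3 lift.py; python3 - <<'E'
from h import *
c=ctrl.read_camera("side"); f=lambda i:cv2.resize(i[220:320,260:350],None,fx=4.4,fy=4.4,interpolation=cv2.INTER_CUBIC)
im=np.hstack([f(np.load("ref.npy")),f(c["color"])]); cv2.imwrite("pics/p6.png",im[:,:,::-1]); print(im.shape, c["extrinsics"])
s=ctrl.get_state(); print(s["wrist_torque"],s["joint_efforts"],s["tcp_rot"])
E
```

```text
shift px [-1.1045759   0.42418596] cc 0.9160979039618132
1.5 [-0.12080552 -0.24115595]
3 [-0.24369025 -0.48287579]
5 [-0.41074514 -0.8059917 ]
tcp [[-6.01625417e+01 -5.49176620e-02]] 0.04259460532123012 [-8.89243268  4.09034078  5.25568161] 60.9922679560259
(440, 792, 3) [[-0.91081357 -0.41256568  0.01442894  0.50608955]
 [-0.32615173  0.69773275 -0.63780409  0.27977418]
 [ 0.25306854 -0.58562664 -0.77006347  0.91463056]
 [ 0.          0.          0.          1.        ]]
[0.54488345 1.3484642  0.12549281] [ -2.02874154 -30.34006119 -25.8699739   -0.30517585  -2.06862375
   0.08394951] [ 9.90791227e-01 -1.35250126e-01 -6.30386090e-03 -6.39974746e-04]
```

View pics/p6.png

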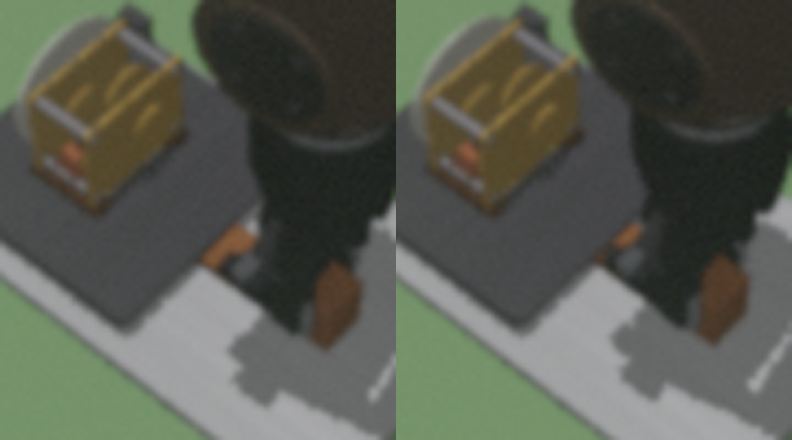

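Platform and clock are unchanged between the panels, and the wedge tip is just under the edge. I keep pushing, raising the command slightly to offset the downward coupling.

Request:
{"name": "send_rows", "arguments": {
  "rows": "0 0 0 0.001 0 -0.0005 -1; 0 0 0 0.002 0 -0.001 -1; 0 0 0 0.003 0 -0.0015 -1; 0 0 0 0.003 0 -0.0015 -1"
}}

```text
time: 17.8
eef_pos: [0.5199, 0.0149, 0.0433]
tcp_rot: [0.991, -0.135, -0.005, -0.0]
contact_force: [-3.8, 1.2, -4.9]
opening: 0.34
finger_force: 59.8
```

Scaled: 3 mm is 0.003, 2 mm is 0.002.

Request:
{"name": "send_rows", "arguments": {
  "rows": "0 0 0 0.001 0 -0.0005 -1; 0 0 0 0.002 0 -0.001 -1; 0 0 0 0.003 0 -0.0013 -1; 0 0 0 0.003 0 -0.0013 -1"
}}

```text
time: 18.3
eef_pos: [0.5269, 0.0131, 0.0475]
tcp_rot: [0.991, -0.136, 0.0, 0.0]
contact_force: [-3.1, 1.2, -3.2]
opening: 0.34
finger_force: 59.8
```

The wedge rose off the plate, so I lower it right away.

Scaled: 4 mm is 0.004, -3 mm is -0.003.

Request:
{"name": "send_rows", "arguments": {
  "rows": "0 0 0 -0.003 0 0.0015 -1; 0 0 0 -0.003 0 0.003 -1; 0 0 0 -0.003 0 0.004 -1; 0 0 0 -0.003 0 0.004 -1"
}}

```text
time: 18.8
eef_pos: [0.5243, 0.0139, 0.0436]
tcp_rot: [0.991, -0.136, 0.001, 0.0]
contact_force: [1.8, -0.9, -4.3]
opening: 0.338
finger_force: 59.8
```

```bash
python3 lift.py; python3 -c "
from h import *
move([.53,.0125,.0427],np.degrees(-.2726))"
```

```text
shift px [-2.1007714   0.21902052] cc 0.8777062491039718
1.5 [-0.12080552 -0.24115595]
3 [-0.24369025 -0.48287579]
5 [-0.41074514 -0.8059917 ]
tcp [[-51.8393402   -0.19823425]] 0.04349057640616866 [ 2.92179588 -0.91555001 -4.00901936] 59.804089344106615
t 18.85 pos [0.5241 0.014  0.0435] open 0.337 F [ 2.9 -0.9 -4. ]
turn [-0.  -0.1  0. ] shift [ 6.1 -0.2  0.8]
```

Scaled: 1 mm is 0.001, 0.5 mm is 0.0005.

Request:
{"name": "send_rows", "arguments": {
  "rows": "0 0 0 0 0 0.0005 -1; 0 0 0 0 0 0.001 -1; 0 0 0 0 0 0.001 -1"
}}

```text
time: 19.23
eef_pos: [0.5239, 0.0141, 0.0427]
tcp_rot: [0.991, -0.135, 0.0, 0.0]
contact_force: [0.9, -0.6, -1.4]
opening: 0.337
finger_force: 60.2
```

Scaled: 4 mm is 0.004, 2 mm is 0.002.

Request:
{"name": "send_rows", "arguments": {
  "rows": "0 0 0 0.002 0 0 -1; 0 0 0 0.004 0 0 -1; 0 0 0 0.004 0 0 -1"
}}

```text
time: 19.6
eef_pos: [0.5242, 0.014, 0.0426]
tcp_rot: [0.991, -0.135, -0.006, -0.0]
contact_force: [-12.5, 3.1, 13.0]
opening: 0.337
finger_force: 61.9
```

```bash
python3 lift.py|tail -1; python3 -c "
from h import *
move([.53,.0125,.0427],np.degrees(-.2726))"
```

```text
tcp [[-51.83048742  -0.1470236 ]] 0.04257186141184853 [-13.00468942   1.28435832  12.82878663] 61.906810817308724
t 19.65 pos [0.5241 0.014  0.0426] open 0.338 F [-13.    1.3  12.8]
turn [0.  0.6 0.1] shift [ 6.  -0.1 -0.2]
```

Scaled: 3 mm is 0.003, -1.5 mm is -0.0015.

Request:
{"name": "send_rows", "arguments": {
  "rows": "0 0 0 0.001 0 -0.0008 -1; 0 0 0 0.002 0 -0.0012 -1; 0 0 0 0.003 0 -0.0015 -1; 0 0 0 0.003 0 -0.0015 -1"
}}

```text
time: 20.15
eef_pos: [0.5266, 0.0134, 0.0426]
tcp_rot: [0.991, -0.135, -0.005, -0.0]
contact_force: [-9.0, 2.5, 4.8]
opening: 0.338
finger_force: 60.8
```

Request:
{"name": "send_rows", "arguments": {
  "rows": "0 0 0 0.001 0 -0.0003 -1; 0 0 0 0.002 0 -0.0005 -1; 0 0 0 0.003 0 -0.0005 -1; 0 0 0 0.004 0 -0.0005 -1; 0 0 0 0.004 0 -0.0005 -1"
}}

```text
time: 20.78
eef_pos: [0.5308, 0.0122, 0.0426]
tcp_rot: [0.991, -0.135, -0.005, -0.0]
contact_force: [-6.5, 1.4, 0.5]
opening: 0.34
finger_force: 60.3
```

```bash
python3 lift.py|tail -1
```

```text
tcp [[-44.96151658  -0.1433877 ]] 0.04258687203093686 [-6.99540968  0.34230897 -0.48527201] 60.255933408625424
```

Scaled: 0.5 mm is 0.0005, 0.3 mm is 0.0003.

Request:
{"name": "send_rows", "arguments": {
  "rows": "0 0 0 0 0 0.0003 -1; 0 0 0 0 0 0.0005 -1; 0 0 0 0 0 0.0005 -1"
}}

```text
time: 21.2
eef_pos: [0.5308, 0.0122, 0.0426]
tcp_rot: [0.991, -0.135, -0.005, -0.0]
contact_force: [-7.1, 1.2, 2.7]
opening: 0.341
finger_force: 60.6
```

```bash
python3 - <<'E'
from fit import *
ref=np.load("ref.npy"); fr=[ctrl.read_camera("side") for _ in range(6)]; c=fr[0]; cur=np.mean([f["color"] for f in fr],0).astype(np.float32).mean(2); a=ref.astype(np.float32).mean(2)
def P3(pts,th):
    P=np.array(pts,float); C,S=np.cos(th),np.sin(th); return proj(c,xf(np.c_[P[:,0]*C+P[:,2]*S,P[:,1],-P[:,0]*S+P[:,2]*C]+[.14,0,.022],q))
for nm,r in dict(clock=(264,224,303,266),edgeL=(276,270,300,290),ctlrear=(236,255,252,275),ctlfront=(300,315,345,340),ctlbottle=(170,340,205,380)).items():
    A,B=[x[r[1]:r[3],r[0]:r[2]] for x in(a,cur)]
    for w in(cv2.MOTION_TRANSLATION,):
        try: cc,W=cv2.findTransformECC(A,B,np.eye(2,3,dtype=np.float32),w,(3,300,1e-7),None,5); print(nm,W[:,2].round(2),round(cc,4))
        except cv2.error as e: print(nm,"fail")
print("pred 3mm edge",P3([[-.14,.06,0]],3/140)-P3([[-.14,.06,0]],0),"clock top",P3([[-.07,.02,.07]],3/140)-P3([[-.07,.02,.07]],0))
s=ctrl.get_state(); print("tcp",tob([s["eef_pos"]])*1e3,s["eef_pos"][2],s["contact_force"],s["finger_force"],s["time"])
f=lambda i:cv2.resize(i[215:320,255:345],None,fx=4.4,fy=4.4,interpolation=cv2.INTER_CUBIC)
im=np.hstack([f(ref.astype(np.uint8)),f(np.mean([k["color"] for k in fr],0).astype(np.uint8))]); cv2.imwrite("pics/p7.png",im[:,:,::-1])
E
```

```text
clock [-5.24  4.11] 0.7406
edgeL [ 0.07 -0.09] 0.9598
ctlrear [-0.01  0.01] 0.9999
ctlfront [ 0.14 -0.13] 0.9786
ctlbottle [ 0.   -0.01] 1.0
pred 3mm edge [[-0.0461101  -0.71953023]] clock top [[-0.51193327 -0.73643504]]
tcp [[-44.90906614  -0.12937289]] 0.04261468378774632 [-8.32146381  1.90645885  2.62450948] 60.583985173143446 21.5
```

View pics/p7.png

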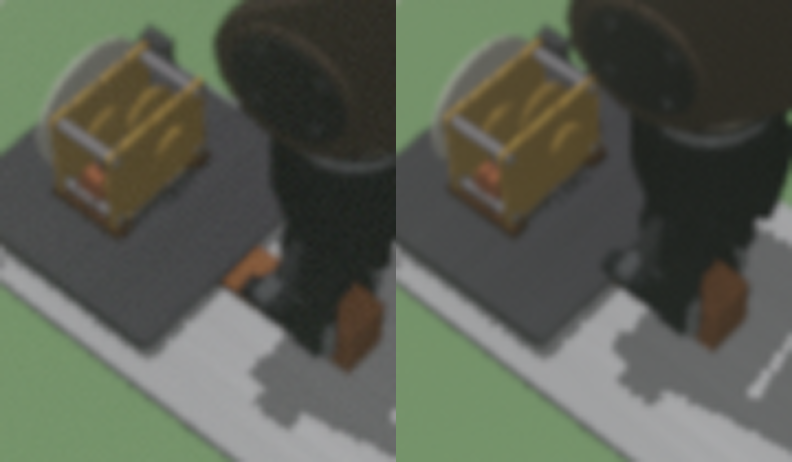

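The wedge is now almost fully under the edge, with the finger near crop (615,262) clear of it. The arm overlaps my clock window, so I re-measure with a narrower one.

```bash
python3 - <<'E'
from fit import *
ref=np.load("ref.npy"); c=None; fr=[]
for _ in range(4): c=ctrl.read_camera("side"); fr.append(c["color"])
cur=np.mean(fr,0).astype(np.float32).mean(2); a=ref.astype(np.float32).mean(2)
def P3(pts,th):
    P=np.array(pts,float); C,S=np.cos(th),np.sin(th); return proj(c,xf(np.c_[P[:,0]*C+P[:,2]*S,P[:,1],-P[:,0]*S+P[:,2]*C]+[.14,0,.022],q))
for nm,r in dict(clock=(264,220,287,268),clockfront=(264,238,285,268),edge=(272,278,290,298)).items():
    A,B=[x[r[1]:r[3],r[0]:r[2]] for x in(a,cur)]
    cc,W=cv2.findTransformECC(A,B,np.eye(2,3,dtype=np.float32),cv2.MOTION_TRANSLATION,(3,300,1e-7),None,3); print(nm,W[:,2].round(2),round(cc,4))
for l in(1.5,3,5):
  print(l,[(P3([p],l/140)-P3([p],0)).round(2).tolist() for p in([-.07,.02,.07],[-.085,.02,.03],[-.14,.07,0])])
E
```

```text
clock [-0.36 -0.62] 0.9246
clockfront [-0.37 -0.66] 0.8199
edge [-0.05 -0.24] 0.9917
1.5 [[[-0.25, -0.37]], [[-0.12, -0.3]], [[-0.02, -0.36]]]
3 [[[-0.51, -0.74]], [[-0.24, -0.61]], [[-0.05, -0.72]]]
5 [[[-0.86, -1.23]], [[-0.4, -1.02]], [[-0.1, -1.2]]]
```

The clock's shift of (-0.36, -0.62) px matches about 3 mm of lift. The wedge is seated, still gripped and steady, so I hand in.

```bash
python3 -c "
from h import *
s=ctrl.get_state(); print(s['time'],s['eef_pos'],s['contact_force'],s['finger_force']); print(ctrl.sign_off())"
```

```text
21.7 [0.53078498 0.01215177 0.04260339] [-8.89374116  1.9121732   2.95065331] 60.583849218674004
the job is handed in; nothing more can be done
None
```

The job is handed in at 21.7 s, verdict not shown: the isolator is OFF and the wedge is still gripped, holding the platform's edge up about 3 mm, though at about 18.3 s the wedge rose about 5 mm off the plate and I estimate the edge lifted to near 7 mm (limit 8) before I lowered it.

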